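# Clear the brush off the paint case and shut it

## Task

The paint case cannot be shut because a flat brush has been left lying across its open top. Pick the brush up and lay it flat inside the long white porcelain tray, lowering it all the way down before letting go; then swing the case's lid shut and press down firmly on the lid for a moment so that it is fully closed. Leave everything else on the table where it stands.

Things in the scene. Friction and masses are not known exactly. Their poses are not given: they have to be found in the camera images.
- case: Open pale wooden paint case, fixed to the table: 150 mm (its x) by 160 mm (its y) by 60 mm high, walls 8 mm thick, small white paint pans inside up to 34 mm above the table. Origin: centre of its underside, on the table; z up; its -x side is the front, the lid is hinged along the top of its +x (far) side.
- lid (a joint): Hinge angle of the case's lid (rad): 0 is fully shut, about 1.6 stands upright, 1.9 is the stop. The lid is a wooden board 150 x 160 x 8 mm, 0.15 kg, with a stiff hinge: it stays at any angle and takes about 2 N at its free edge to move. Shut, its top face is 68 mm above the table.
- lid_hinge (a point): Point on the hinge line, at its middle, at the height of the case's rim (60 mm), on the lid's inner face; turns with the lid: its x axis always points along the lid away from the free edge, z out of the lid's outer face (straight up when shut), y along the hinge.
- lid_handle (a point): Grip point at the outer end of the lid's small wooden knob, which stands on the lid's outer face in the middle of its width, 30 mm from the free edge; the point is 35 mm out from that face. Shut, it points straight up.
- brush: Flat wash brush lying across the case's rim: 190 mm long along its x, 16 mm thick (z). Wooden handle 18 mm wide from the butt (-x end) to 19 mm past the middle, then a steel ferrule 38 mm wide and grey bristles 40 mm wide (stiff) at the +x end. Origin: middle of its length, on its underside; balances near there. About 60 g.
- brush_tip (a point): Middle of the bristle end of the brush, 95 mm from its origin, at half thickness (8 mm above the underside).
- brush_butt (a point): Middle of the handle end of the brush, 95 mm from its origin, at half thickness.
- tray: Long white porcelain tray, fixed: 250 mm (its x) by 110 mm (its y), 20 mm high, walls and floor 6 mm thick. Origin: centre of its underside, on the table. Stands to the left or to the right of the case.
- wheel: Bystander, fixed: dark steel banding wheel (turntable), 170 mm diameter, 60 mm high, on the other side of the case from the tray. Origin: centre of its underside.
- wheel_mug: Bystander: white mug, 72 mm diameter, 85 mm high, standing on the wheel. Origin: centre of its underside.
- mug: Bystander: white mug, 80 mm diameter, 100 mm high, handle at its +y. Origin: centre of its underside.
- tea_mug: Bystander: white mug with its lid on, 92 mm diameter, 128 mm high, handle at its +y. Origin: centre of its underside.
- mug_lid: Bystander: white mug lid with a knob lying in front of the case, 72 mm diameter, 37 mm high. Origin: centre of its underside.
- pigment_jar: Bystander: glass jar with a white cap in front of the case, 60 mm diameter, 55 mm high. Origin: centre of its underside.
- spare_brush: Bystander: smaller flat brush lying on the table beyond the case, 170 mm long along its x, 12 mm thick, up to 28 mm wide. Origin: middle of its length, on its underside.
- spray: Bystander: clear bottle with a white cap, 48 mm diameter, 140 mm high. Origin: centre of its underside.
Mind the look-alikes: they are no part of the job. What is shaped like the brush but red is not meant.

How it is judged:
By the outcome, as a careful person would: the job done as asked, in the order asked, and still so for the second after the job is handed in, with the robot touching nothing.
It also fails if it takes over 58 s, if anything falls off the work surface, if the arm or the gripper's body presses on something with over 40 N, if the wrist force passes 120 N, or if a joint passes its speed limit or range.

## Robot

A 6-joint arm with a two-finger parallel gripper is mounted at the origin on the work surface. World frame = base frame: x ahead of the robot, y to its left, z up, the work surface at z = 0. Lengths are in m, angles in degrees, forces in N, time in s.
With the tool pointing down it reaches from about 0.35 to 0.875 m from the base axis. Payload 4.2 kg.
Tool frame: the origin (TCP) lies at the very end of the fingers, on their centre line; the grasp point (between the pads) lies 19 mm behind it; z points along the fingers, y is the line along which they close (so a half turn about z gives the same grasp; the last joint's range is limited). The gripper opens to 87 mm and grips with 3 to 60 N. Pads are 19 mm wide; open, the fingers measure 117 mm over their backs; the gripper's body (75 mm by 190 mm) begins 51 mm behind the grasp point.
Start: joints at [-54.11, 22.042, 0.453, 0, -68.411, -14.817], TCP at [0.225, -0.583, 0.223] pointing down, gripper open.
Joint ranges: [-179.83, 179.83], [-69.29, 118.12], [-61.27, 80.66], [-181.25, 117.63], [-171.15, -9.14], [-177.46, 177.46]. Speed limits (degrees/s): [159.86, 159.86, 180, 180, 180, 180].

## Interface

Orientations are given as a 3x3 rotation matrix whose columns are the frame's x, y, z axes.
In Python, from station import r gives the robot as it stands.
- The arm moves only by the tool jog_arm, never from a script. Its argument "plan" is text: rows parted by semicolons, each of 7 numbers parted by spaces: the shift along the tool's x, y, z normalised to -1 to 1, where 1 is 0.025 m, then the turn, a rotation vector about the tool's x, y, z normalised to -1 to 1, where 1 is 8 degrees, then the closure, from -1 (fully open) to 1 (shut). A call has exactly 10 rows; each row shifts and turns the commanded pose from where the row before left it, along the tool's axes as they then stand; what a row does not reach is not made up. A row lasts 1/10 s, in which the tool goes at most 50 mm and 8.59 degrees, less where a joint would pass 70% of its speed; a pose out of reach is approached as far as the arm can. A call with a number of a shift or a turn outside -1 to 1 is refused whole. A call with a gripper value outside its range is refused whole. The fingers move at their own pace and stop on an object; the grip force is fixed at half the most. Time passes only in rows, so rows that do not move let the fingers close, or fill a call up. It gives the time, the measured TCP pose, the force, the opening and the grip force at its end, in the units of the state.
- r.sense(): the state, without advancing time (a new reading comes with each control period).
- r.capture(name): name is "scene" or "top" or "wrist"; returns (picture, depth): 420x560x3 uint8, red, green, blue; 420x560 float32, m along the optical axis (not along the pixel's ray), 0 where there is no reading.
- r.get_calibration(name): a dict with "mtx" (3x3 intrinsics, pixels), "extrinsics" (4x4, takes a point from camera to world coordinates). Camera axes: x right, y up, looking along -z (the intrinsics and any distortion apply to the point x, -y, -z); pixel columns grow to the right and rows downward; lengths in m; the calibration is good to about 2 mm. The wrist camera is an equidistant fisheye: a pixel r from the principal point sees the ray r / f radians off the axis. A picture is of the moment at which its call begins: read the wrist's pose just before it. get_calibration takes no time and is no camera call; for the wrist camera it gives the pose at the moment of the call.
- r.finish_job(): hands the job in; it is judged then, once.
The state is a dict: "time_s": time; "joints": joint angles; "joint_velocities": joint speeds; "effort": joint torques, N m; "tcp_pos": TCP position; "ee_rot": TCP orientation; "wrist_force": force on the tool from outside, world axes, zero at the start; "moment": the same for the moment, N m; "gripper_width": opening from 0.0 (shut) to 1.0 (fully open); "gripper_force": force on a finger pad.
Only numpy, scipy, OpenCV 4.12 (cv2) and the standard library are available. Lean on these libraries where they do the work, as an engineer would, in place of code of your own. Each camera call takes 0.05 s, during which the arm holds its last target. There are 200 camera calls.

## Working session

There is one attempt and no reset: what is moved stays moved. The work goes in short steps, Python scripts to look and compute and a tool call to move; the robot and the scene stay as the last step left them, time stands still between calls to the robot, and variables do not carry over. Pictures are saved under pics/ and viewed, at most 10 in all, crops included, and the job is handed in when it is done.

Besides the shell and the picture viewer there is one more tool, called by a JSON object that holds its "api" and its "payload", one argument or row to a line. jog_arm: Moves the arm, as the interface text tells. Scaled input: -1 to 1 covers 0.025 m each way for a shift and 8 degrees each way for a turn. Its arguments: {"type":"object","properties":{"plan":{"type":"string"}},"required":["plan"]}

```bash
mkdir -p pics
cat > h.py <<'E'
import numpy as np, cv2
from station import r
def grab(n,f):
    p,d=r.capture(n); cv2.imwrite(f'pics/{f}.png',p[:,:,::-1]); c=r.get_calibration(n)
    np.savez(f'{f}.npz',d=d,K=c['mtx'],E=c['extrinsics'],p=p); return p,d
def pt(f,u,v,w=1):
    z=np.load(f+'.npz'); K,E=z['K'],z['E']; q=z['d'][v-w:v+w+1,u-w:u+w+1]; q=q[q>0]; d=np.median(q)
    return (E@[ (u-K[0,2])/K[0,0]*d, -(v-K[1,2])/K[1,1]*d, -d,1])[:3]
def cloud(f):
    z=np.load(f+'.npz'); K,E,d=z['K'],z['E'],z['d']; v,u=np.indices(d.shape)
    P=np.stack([(u-K[0,2])/K[0,0]*d,-(v-K[1,2])/K[1,1]*d,-d,np.ones_like(d)],-1)@E.T
    P=P[...,:3]; P[d==0]=np.nan; return P
E
python3 - <<'E'
from h import *
for n in('top','scene'):
    grab(n,n+'1'); c=r.get_calibration(n); print(n,c)
s=r.sense(); print(s['tcp_pos'],s['ee_rot'],s['time_s'],s['gripper_width'])
E
```

```text
top {'mtx': array([[495.48303976,   0.        , 276.85865457],
       [  0.        , 495.48303976, 212.53975772],
       [  0.        ,   0.        ,   1.        ]]), 'extrinsics': array([[-1.42045602e-02,  9.87946891e-01, -1.54140103e-01,
         2.71903660e-01],
       [-9.99899010e-01, -1.39656266e-02,  2.63285337e-03,
         1.02872764e-01],
       [ 4.48456171e-04,  1.54161935e-01,  9.88045493e-01,
         1.72808790e+00],
       [ 0.00000000e+00,  0.00000000e+00,  0.00000000e+00,
         1.00000000e+00]])}
scene {'mtx': array([[524.5360004 ,   0.        , 280.20119355],
       [  0.        , 524.5360004 , 208.96080971],
       [  0.        ,   0.        ,   1.        ]]), 'extrinsics': array([[ 0.52350917, -0.70537537,  0.4778951 ,  1.32231826],
       [ 0.85194434,  0.44084389, -0.282573  , -0.39064969],
       [-0.0113571 ,  0.55506959,  0.83172638,  1.53700225],
       [ 0.        ,  0.        ,  0.        ,  1.        ]])}
[ 0.22454109 -0.58271181  0.22158307] [[-9.33167197e-01 -3.59441692e-01 -8.07374157e-04]
 [-3.59442578e-01  9.33165562e-01  1.75127328e-03]
 [ 1.23933127e-04  1.92443543e-03 -9.99998141e-01]] 0.1 0.9977105800705435
```

View pics/top1.png

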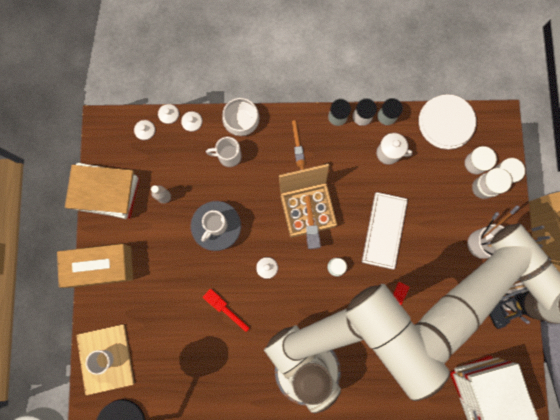

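View pics/scene1.png

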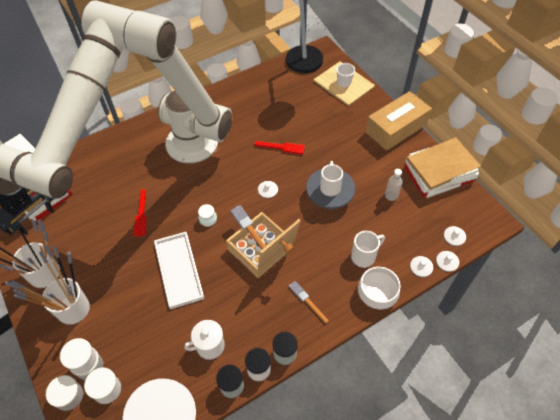

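Candidates for the brush, in scene pixels: the one across the case (252,228); the spare brush on the table beyond it (309,302); two red look-alikes (280,147) and (140,212). I choose the one on the case and check it in a close crop.

Run:
```python
from h import *
a=cv2.imread('pics/scene1.png')[185:295,205:325]; b=cv2.imread('pics/top1.png')[150:270,265:385]
A=cv2.resize(a,None,fx=4.5,fy=4.5,interpolation=2)[:, :400*2]; 
B=cv2.resize(b,(400,400),interpolation=2); A=cv2.resize(a,(400,367),interpolation=2)
o=np.zeros((400,800,3),np.uint8); o[:367,:400]=A; o[:,400:]=B; cv2.imwrite('pics/crop1.png',o)
# heights on case
P=cloud('top1')
print('table',P[300,300],P[240,440])
for n,u,v in[('case',308,208),('tray',385,230),('wheel',215,225)]: print(n,pt('top1',u,v))
# tray: points 12..26mm
m=np.zeros(P.shape[:2],bool); m[185:275,355:412]=1
q=P[m&(P[...,2]>.012)&(P[...,2]<.03)][:,:2].astype(np.float32); print('tray rect',len(q),cv2.minAreaRect(q))
m[:]=0; m[160:240,275:342]=1
q=P[m&(P[...,2]>.045)&(P[...,2]<.068)][:,:2].astype(np.float32); print('case+ rect',len(q),cv2.minAreaRect(q))
S=cloud('scene1'); m[:]=0; m[195:285,220:305]=1
print('maxz',np.nanmax(S[m][:,2]))
```

```text
table [0.23637323 0.02323828 0.00306222] [ 4.36188578e-01 -4.71426810e-01 -3.49976789e-04]
case [ 0.54633575 -0.00805878  0.05983547]
tray [ 0.4734226  -0.27922265  0.00570871]
wheel [0.49140096 0.30810518 0.06685069]
tray rect 499 ((0.44816407561302185, -0.2794956564903259), (0.14668789505958557, 0.2985961437225342), 73.77354431152344)
case+ rect 597 ((0.5384553670883179, -0.008715756237506866), (0.1690456122159958, 0.16072724759578705), 12.506659507751465)
maxz 0.2167111260836294
```

View pics/crop1.png

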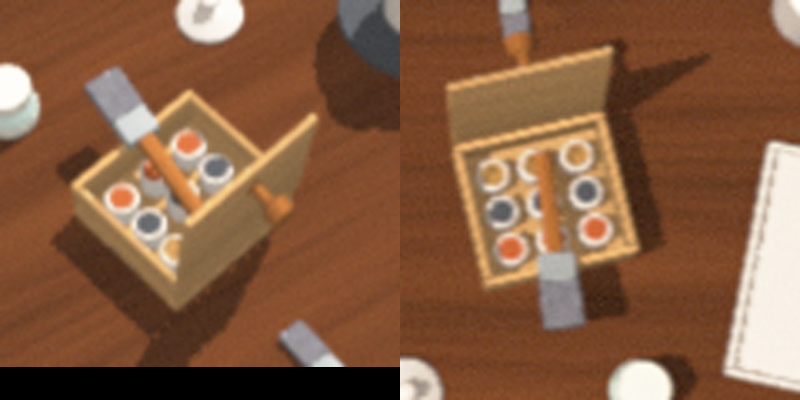

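Run:
```python
from h import *
for v in range(194,252,4):
    u=round(308.5+(v-196.5)/(51.5)*5.4); print(u,v,pt('top1',u,v,0).round(4))
P=cloud('top1')
# case rim corners in top crop; project with z=.06
z=np.load('top1.npz');K,E=z['K'],z['E']
def ray(u,v,h):
    d=E[:3,:3]@[(u-K[0,2])/K[0,0],-(v-K[1,2])/K[1,1],-1]; return E[:3,3]+d*(h-E[2,3])/d[2]
c=lambda x,y:(265+(x-400)/3.3333-.35,150+y/3.3333-.35)
for n,x,y,h in[('caseFL',486,286,.06),('FR',638,247,.06),('BL',455,148,.06),('BR',602,115,.06),('butt',545,152,.072),('tip',564,327,.072)]: print(n,ray(*c(x,y),h).round(4))
for n,u,v in[('lidL',281,176),('lidR',327,166)]: print(n,pt('top1',u,v))
m=np.zeros(P.shape[:2],bool); m[185:275,357:411]=1
w=m&(z['p'].min(-1)>150)&(P[...,2]<.035)&(P[...,2]>-.01)
q=np.argwhere(w)[:,::-1].astype(np.float32)
b=cv2.boxPoints(cv2.minAreaRect(q)); print(b)
C=np.array([ray(*p,.02)[:2] for p in b]); print(C,C.mean(0),np.linalg.norm(np.diff(C,axis=0),axis=1))
```

```text
308 194 [ 0.6058 -0.013   0.0039]
309 198 [ 0.5834 -0.0132  0.0469]
309 202 [ 0.5677 -0.0122  0.0561]
309 206 [ 0.5533 -0.0117  0.059 ]
310 210 [ 0.5391 -0.0146  0.0615]
310 214 [ 0.5254 -0.0143  0.061 ]
311 218 [ 0.5108 -0.017   0.0662]
311 222 [ 0.4957 -0.0159  0.0767]
312 226 [ 0.4829 -0.0194  0.0706]
312 230 [ 0.4685 -0.0185  0.0777]
312 234 [ 0.4538 -0.0174  0.088 ]
313 238 [ 0.4405 -0.0204  0.0877]
313 242 [ 0.4274 -0.0203  0.0844]
314 246 [ 0.4133 -0.0226  0.0933]
314 250 [ 0.407 -0.029  0.005]
caseFL [0.453  0.0536 0.06  ]
FR [ 0.4908 -0.102   0.06  ]
BL [0.5961 0.0828 0.06  ]
BR [ 0.6286 -0.0693  0.06  ]
butt [ 0.5883 -0.0088  0.072 ]
tip [ 0.4093 -0.0236  0.072 ]
lidL [0.62558696 0.08413446 0.20554032]
lidR [ 0.6569971  -0.06203806  0.20100711]
[[361.34616 262.26926]
 [375.3846  192.07693]
 [407.8846  198.57693]
 [393.84616 268.76926]]
[[ 0.3613763  -0.18945009]
 [ 0.60621025 -0.24869816]
 [ 0.58140786 -0.36156407]
 [ 0.33759827 -0.29998042]] [ 0.47164817 -0.27492319] [0.25190077 0.11555895 0.25146702]
```

Crop: the orange-handled, steel-ferruled brush leans on the front wall. Its bristles are in front and up (scene 230,210; top 314,247), and its butt has sunk onto the pans (top 308,196). It is tilted about 13° and is not red, so it is the right one. The tray is at top (385,230).

```bash
cat >> h.py <<'E'
from scipy.spatial.transform import Rotation as Ro
def rot(a,tilt=0): # tool x at world yaw a, pointing down, tilt about tool y
    a=np.radians(a); x=np.array([np.cos(a),np.sin(a),0]); z=np.array([0,0,-1.]); 
    return np.stack([x,np.cross(z,x),z],1)@Ro.from_euler('y',tilt,degrees=True).as_matrix()
def go(p,R):
    s=r.sense(); A=np.array(s['ee_rot']); p=np.array(p)
    dv=p-s['tcp_pos']
    print('t',s['time_s'],'tcp',np.round(s['tcp_pos'],4),'F',np.round(s['wrist_force'],1),'w',round(s['gripper_width'],3))
    print(' shift first (units):',(A.T@dv/.025).round(2),' turn:',(Ro.from_matrix(A.T@R).as_rotvec(degrees=True)/8).round(2),' shift if after turn:',(R.T@dv/.025).round(2))
E
python3 - <<'E'
from h import *
z=np.load('top1.npz');K,E=z['K'],z['E']
def ray(u,v,h):
    d=E[:3,:3]@[(u-K[0,2])/K[0,0],-(v-K[1,2])/K[1,1],-1]; return E[:3,3]+d*(h-E[2,3])/d[2]
c=lambda x,y:(265+(x-400)/3.3333-.35,150+y/3.3333-.35)
b=ray(*c(545,152),.05); t=ray(*c(564,327),.093); m=(b+t)/2
print(b,t,m,np.linalg.norm(t-b),np.degrees(np.arctan2(*(t-b)[1::-1])))
go([m[0],m[1],.23],rot(185,13))
E
```

```text
[ 0.59247386 -0.0102954   0.05      ] [ 0.40754628 -0.02199864  0.093     ] [ 0.50001007 -0.01614702  0.0715    ] 0.19022138677332395 -176.37883673472942
t 0.1 tcp [ 0.2245 -0.5827  0.2216] F [-0.1 -0.   0.6] w 0.998
 shift first (units): [-18.43  17.19  -0.31]  turn: [-0.21  1.61  2.  ]  shift if after turn: [-12.54  21.62  -3.24]
```

{"api": "jog_arm", "payload": {
  "plan": "-0.92 0.86 0 0 0 0 -1;-0.92 0.86 0 0 0 0 -1;-0.92 0.86 0 0 0 0 -1;-0.92 0.86 0 0 0 0 -1;-0.92 0.86 0 0 0 0 -1;-0.92 0.86 0 0 0 0 -1;-0.92 0.86 0 0 0 0 -1;-0.92 0.86 0 0 0 0 -1;-0.92 0.86 0 0 0 0 -1;-0.92 0.86 0 0 0 0 -1"
}}

```text
time_s: 1.1
tcp_pos: [0.3622, -0.2985, 0.2222]
ee_rot: [[-0.933, -0.359, -0.0], [-0.359, 0.933, 0.0], [0.0, 0.001, -1.0]]
wrist_force: [0.6, -0.9, -0.4]
gripper_width: 0.999
gripper_force: 0.0
```

{"api": "jog_arm", "payload": {
  "plan": "-0.92 0.86 0 0 0 0 0;-0.92 0.86 0 0 0 0 0;-0.92 0.86 0 0 0 0 0;-0.92 0.86 0 0 0 0 0;-0.92 0.86 0 0 0 0 0;-0.92 0.86 0 0 0 0 0;-0.92 0.86 0 0 0 0 0;-0.92 0.86 0 0 0 0 0;-0.92 0.86 0 0 0 0 0;-0.92 0.86 0 0 0 0 0"
}}

```text
time_s: 2.1
tcp_pos: [0.4994, -0.0153, 0.2222]
ee_rot: [[-0.933, -0.36, -0.001], [-0.36, 0.933, -0.0], [0.001, 0.0, -1.0]]
wrist_force: [0.7, 0.8, -0.1]
gripper_width: 0.501
gripper_force: 0.0
```

{"api": "jog_arm", "payload": {
  "plan": "0 0 0 0 0 0.55 0;0 0 0 0 0 0.55 0;0 0 0 0 0 0.55 0;0 0 0 0 0 0.5 0;0 0 0 0 0.55 0 0;0 0 0 0 0.55 0 0;0 0 0 0 0.5 0 0;0 0 0 0 0 0 0;0 0 0 0 0 0 0;0 0 0 0 0 0 0"
}}

```text
time_s: 3.1
tcp_pos: [0.4987, -0.0166, 0.2226]
ee_rot: [[-0.973, -0.068, -0.22], [-0.066, 0.998, -0.015], [0.221, 0.0, -0.975]]
wrist_force: [-0.4, -0.4, -0.0]
gripper_width: 0.498
gripper_force: 0.0
```

Run:
```python
from h import *
c=r.get_calibration('wrist'); grab('wrist','w1'); print(c)
go([.5,-.0161,.1],rot(183.6,13))
```

```text
{'mtx': array([[325.1922621 ,   0.        , 276.45114302],
       [  0.        , 325.1922621 , 210.00022095],
       [  0.        ,   0.        ,   1.        ]]), 'extrinsics': array([[-6.78507865e-02, -9.96702666e-01, -4.44979359e-02,
         4.64362369e-01],
       [ 9.97695457e-01, -6.77929322e-02, -2.80968427e-03,
        -1.90963814e-02],
       [-2.16225747e-04, -4.45860278e-02,  9.99005525e-01,
         3.97573034e-01],
       [ 0.00000000e+00,  0.00000000e+00,  0.00000000e+00,
         1.00000000e+00]])}
t 3.15 tcp [ 0.4987 -0.0166  0.2228] F [-0.4 -1.1 -0.7] w 0.498
 shift first (units): [-1.14  0.02  4.78]  turn: [-0.01  0.03  0.03]  shift if after turn: [-1.16  0.02  4.77]
```

View pics/w1.png

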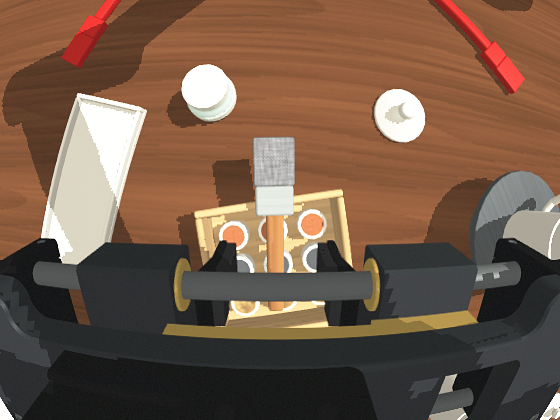

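Wrist view: the bristle end is at (274,139), the ferrule/handle junction at (275,214) and the butt at (276,308). The brush runs centred between the fingers.

```bash
cat >> h.py <<'E'
def wpt(f,u,v,w=1,h=None):
    z=np.load(f+'.npz'); K,E=z['K'],z['E']; d=np.median(z['d'][v-w:v+w+1,u-w:u+w+1])
    a=np.array([u-K[0,2],v-K[1,2]]); rr=np.hypot(*a); th=rr/K[0,0]; a=a/max(rr,1e-9)*np.tan(th)
    q=E[:3,:3]@[a[0],-a[1],-1]
    if h is not None: d=(h-E[2,3])/q[2]
    return E[:3,3]+q*d
E
python3 - <<'E'
from h import *
for u,v in[(274,142),(274,150),(274,165),(274,180),(274,200),(275,210),(275,220),(275,230),(275,240),(275,260),(276,305)]: print(u,v,wpt('w1',u,v).round(4))
for u,v in[(195,212),(343,190),(93,97),(144,108)]: print('rim',u,v,wpt('w1',u,v).round(4))
E
```

```text
274 142 [ 0.4136 -0.0249  0.0899]
274 150 [ 0.421  -0.0244  0.088 ]
274 165 [ 0.4352 -0.0235  0.0854]
274 180 [ 0.4495 -0.0225  0.082 ]
274 200 [ 0.469  -0.0212  0.0794]
275 210 [ 0.4788 -0.0196  0.0767]
275 220 [ 0.4889 -0.0189  0.0744]
275 230 [ 0.4991 -0.0182  0.0725]
275 240 [ 0.5097 -0.0175  0.0692]
275 260 [ 0.5313 -0.0161  0.0649]
276 305 [ 0.585  -0.0114  0.0527]
rim 195 212 [ 0.4874 -0.1042  0.0605]
rim 343 190 [0.4518 0.0624 0.0015]
rim 93 97 [ 0.3465 -0.274   0.0207]
rim 144 108 [ 0.3596 -0.2014  0.0017]
```

Run:
```python
from h import *
go([.5,-.0183,.0575],rot(184.3,12.3))
```

```text
t 3.15 tcp [ 0.4987 -0.0166  0.2228] F [-0.4 -1.1 -0.7] w 0.498
 shift first (units): [-1.51 -0.07  6.44]  turn: [ 0.01 -0.06 -0.05]  shift if after turn: [-1.45 -0.07  6.45]
```

{"api": "jog_arm", "payload": {
  "plan": "-0.75 -0.03 0 0 -0.06 -0.05 0;-0.75 -0.04 0 0 0 0 0;0 0 0.9 0 0 0 0;0 0 0.9 0 0 0 0;0 0 0.9 0 0 0 0;0 0 0.9 0 0 0 0;0 0 0.9 0 0 0 0;0 0 0.8 0 0 0 0;0 0 0.7 0 0 0 0;0 0 0 0 0 0 0"
}}

```text
time_s: 4.15
tcp_pos: [0.5017, -0.0181, 0.0665]
ee_rot: [[-0.973, -0.074, -0.217], [-0.073, 0.997, -0.015], [0.218, 0.001, -0.976]]
wrist_force: [0.5, -0.4, 0.9]
gripper_width: 0.5
gripper_force: 0.0
```

Run:
```python
from h import *
go([.5,-.0183,.0575],rot(184.3,12.3))
```

```text
t 4.15 tcp [ 0.5017 -0.0181  0.0665] F [ 0.5 -0.4  0.9] w 0.5
 shift first (units): [-0.01 -0.    0.37]  turn: [ 0.01 -0.03 -0.  ]  shift if after turn: [-0.01 -0.    0.37]
```

{"api": "jog_arm", "payload": {
  "plan": "0 0 0.3 0 0 0 0;0 0 0.05 0 0 0 0;0 0 0 0 0 0 1;0 0 0 0 0 0 1;0 0 0 0 0 0 1;0 0 0 0 0 0 1;0 0 0 0 0 0 1;0 0 0 0 0 0 1;0 0 0 0 0 0 1;0 0 0 0 0 0 1"
}}

```text
time_s: 5.15
tcp_pos: [0.5024, -0.018, 0.0595]
ee_rot: [[-0.974, -0.074, -0.212], [-0.073, 0.997, -0.014], [0.213, 0.001, -0.977]]
wrist_force: [0.2, 0.4, 2.7]
gripper_width: 0.2
gripper_force: 29.9
```

{"api": "jog_arm", "payload": {
  "plan": "0.1 0 -0.49 0 0 0 1;0.1 0 -0.49 0 0 0 1;0.2 0 -0.97 0 0 0 1;0.2 0 -0.97 0 0 0 1;0.2 0 -0.97 0 0 0 1;0.1 0 -0.49 0 0 0 1;0 0 0 0 -0.5 0 1;0 0 0 0 -0.5 0 1;0 0 0 0 -0.5 0 1;0 0 0 0 0 0 1"
}}

```text
time_s: 6.15
tcp_pos: [0.5014, -0.0183, 0.1715]
ee_rot: [[-0.997, -0.074, -0.006], [-0.074, 0.997, 0.001], [0.006, 0.002, -1.0]]
wrist_force: [-0.5, -0.0, -1.5]
gripper_width: 0.206
gripper_force: 29.9
```

Run:
```python
from h import *
go([.472,-.275,.12],rot(166.2))
grab('wrist','w2')
for u,v in[(274,142),(274,165),(274,200),(275,220)]: print(wpt('w2',u,v).round(4))
```

```text
t 6.15 tcp [ 0.5014 -0.0183  0.1715] F [-0.5 -0.  -1.5] w 0.206
 shift first (units): [  1.92 -10.15   2.05]  turn: [ 0.01 -0.05  2.26]  shift if after turn: [ -1.31 -10.25   2.06]
[ 0.4397 -0.0242  0.1819]
[ 0.4506 -0.0234  0.1817]
[ 0.4672 -0.0222  0.1837]
[ 0.4772 -0.0209  0.1835]
```

View pics/w2.png

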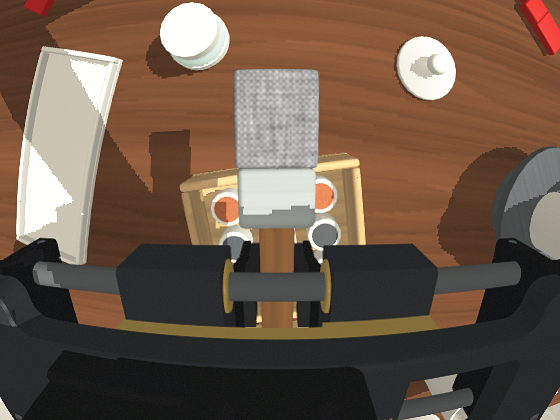

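The brush is held level, bristle end at (277,70), with the handle between the pads at (276,260). Next I carry it to the tray.

{"api": "jog_arm", "payload": {
  "plan": "0.2 -1 0 0 0 0 1;0.2 -1 0 0 0 0 1;0.2 -1 0 0 0 0 1;0.2 -1 0 0 0 0 1;0.2 -1 0 0 0 0 1;0.2 -1 0 0 0 0 1;0.2 -1 0 0 0 0 1;0.2 -1 0 0 0 0 1;0.2 -1 0 0 0 0 1;0.1 -1 0 0 0 0 1"
}}

```text
time_s: 7.2
tcp_pos: [0.475, -0.2721, 0.1707]
ee_rot: [[-0.997, -0.074, -0.007], [-0.074, 0.997, 0.002], [0.007, 0.002, -1.0]]
wrist_force: [-0.1, 0.3, 0.3]
gripper_width: 0.201
gripper_force: 29.9
```

{"api": "jog_arm", "payload": {
  "plan": "0 -0.15 0 0 0 0.75 1;0 0 0 0 0 0.75 1;0 0 0 0 0 0.75 1;0 0 0 0 0.25 0 1;0 0 0.8 0 0 0 1;0 0 0.8 0 0 0 1;0 0 0.8 0 0 0 1;0 0 0.8 0 0 0 1;0 0 0 0 0 0 1;0 0 0 0 0 0 1"
}}

```text
time_s: 8.2
tcp_pos: [0.4726, -0.2742, 0.091]
ee_rot: [[-0.971, 0.237, -0.041], [0.237, 0.971, 0.009], [0.042, -0.001, -0.999]]
wrist_force: [0.4, -0.3, -0.7]
gripper_width: 0.202
gripper_force: 29.9
```

Run:
```python
from h import *
go([.472,-.275,.012],rot(166.2,2))
grab('wrist','w3')
```

```text
t 8.2 tcp [ 0.4726 -0.2742  0.091 ] F [ 0.4 -0.3 -0.7] w 0.202
 shift first (units): [-0.12 -0.03  3.16]  turn: [-0.   -0.05  0.01]  shift if after turn: [-0.1  -0.04  3.16]
```

View pics/w3.png

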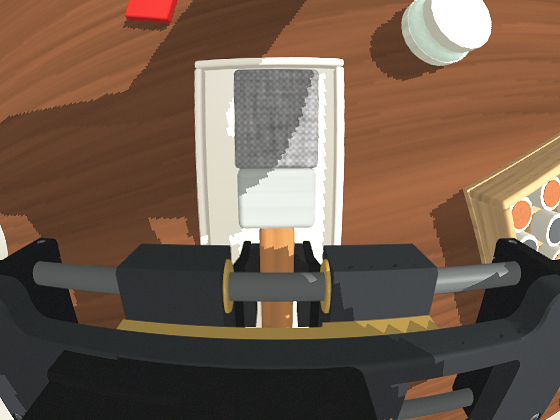

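The brush lies parallel with the tray (walls at columns 197 and 342, bristles 235–319), so I lower it.

{"api": "jog_arm", "payload": {
  "plan": "0 0 0.6 0 0 0 1;0 0 0.6 0 0 0 1;0 0 0.6 0 0 0 1;0 0 0.5 0 0 0 1;0 0 0.3 0 0 0 1;0 0 0.2 0 0 0 1;0 0 0.1 0 0 0 1;0 0 0.08 0 0 0 1;0 0 0 0 0 0 1;0 0 0 0 0 0 1"
}}

```text
time_s: 9.25
tcp_pos: [0.4692, -0.2733, 0.0169]
ee_rot: [[-0.971, 0.237, -0.039], [0.237, 0.971, 0.009], [0.04, -0.0, -0.999]]
wrist_force: [0.1, 0.4, -0.8]
gripper_width: 0.204
gripper_force: 29.9
```

{"api": "jog_arm", "payload": {
  "plan": "0 0 0.06 0 0 0 1;0 0 0.06 0 0 0 1;0 0 0.04 0 0 0 1;0 0 0.04 0 0 0 1;0 0 0.02 0 0 0 1;0 0 0 0 0 0 1;0 0 0 0 0 0 1;0 0 0 0 0 0 1;0 0 0 0 0 0 1;0 0 0 0 0 0 1"
}}

```text
time_s: 10.25
tcp_pos: [0.4688, -0.2732, 0.0117]
ee_rot: [[-0.971, 0.237, -0.039], [0.237, 0.971, 0.009], [0.04, -0.0, -0.999]]
wrist_force: [-2.5, 0.9, 6.0]
gripper_width: 0.202
gripper_force: 30.0
```

{"api": "jog_arm", "payload": {
  "plan": "0 0 0.03 0 0 0 1;0 0 0.03 0 0 0 1;0 0 0 0 0 0 1;0 0 0 0 0 0 1;0 0 0 0 0 0 1;0 0 0 0 0 0 1;0 0 0 0 0 0 1;0 0 0 0 0 0 1;0 0 0 0 0 0 1;0 0 0 0 0 0 1"
}}

```text
time_s: 11.25
tcp_pos: [0.4688, -0.2733, 0.0115]
ee_rot: [[-0.971, 0.237, -0.039], [0.237, 0.972, 0.009], [0.04, -0.001, -0.999]]
wrist_force: [-2.3, 1.0, 13.3]
gripper_width: 0.203
gripper_force: 30.0
```

Run:
```python
from h import *
s=r.sense(); print(s['moment'],s['wrist_force'])
grab('wrist','w4')
for u,v in[(277,80),(277,110),(277,150),(277,200),(277,235)]: print(wpt('w4',u,v).round(4))
```

```text
[ 0.72022788  0.91912863 -0.04586869] [-2.31440512  0.96125737 13.27241594]
[ 0.3789 -0.2512  0.0216]
[ 0.393  -0.2547  0.0214]
[ 0.4117 -0.2592  0.021 ]
[ 0.4351 -0.2649  0.0227]
[ 0.4523 -0.2691  0.023 ]
```

The brush's top face measures 21–23 mm along its length against an expected 22 mm, so it is flat on the floor of the tray. Release and rise.

{"api": "jog_arm", "payload": {
  "plan": "0 0 -0.04 0 0 0 0;0 0 0 0 0 0 0;0 0 0 0 0 0 0;0 0 0 0 0 0 0;0 0 0 0 0 0 0;0 0 -0.3 0 0 0 0;0 0 -0.8 0 0 0 0;0 0 -1 0 0 0 0;0 0 -1 0 0 0 0;0 0 -1 0 0 0 0"
}}

```text
time_s: 12.3
tcp_pos: [0.4728, -0.2741, 0.1145]
ee_rot: [[-0.971, 0.237, -0.039], [0.237, 0.971, 0.009], [0.04, -0.0, -0.999]]
wrist_force: [0.8, -0.1, -1.1]
gripper_width: 0.5
gripper_force: 0.0
```

Run:
```python
from h import *
grab('wrist','w5')
grab('top','t2')
s=r.sense(); print(s['tcp_pos'],s['joints'],s['gripper_width'])
# lid geometry: scene cloud near lid
P=cloud('scene1'); Q=P.reshape(-1,3); a=np.radians(12.5); ex=np.array([np.cos(a),np.sin(a)]); ey=np.array([-ex[1],ex[0]])
c=np.array([.5425,-.0087]); L=np.c_[(Q[:,:2]-c)@ex,(Q[:,:2]-c)@ey,Q[:,2]]
m=(abs(L[:,1])<.07)&(L[:,0]>.06)&(L[:,0]<.19)&(L[:,2]>.07)
for z0 in np.arange(.07,.22,.02):
    k=m&(L[:,2]>z0)&(L[:,2]<z0+.02)&(abs(L[:,1])>.02); print(round(z0,2),k.sum(),np.percentile(L[k,0],[5,50,95]).round(4) if k.sum() else '')
k=m&(abs(L[:,1])<.012); i=np.argsort(L[k,0])[-6:]; print('knob',L[k][i].round(3), 'maxz',L[m][:,2].max(), L[m][np.argmax(L[m][:,2])])
k=(abs(L[:,0])<.09)&(abs(L[:,1])<.1)&(abs(L[:,2]-.06)<.003); print(np.percentile(L[k,0],[1,99]),np.percentile(L[k,1],[1,99]))
```

```text
[ 0.4754295  -0.2750173   0.11731149] [-1.31004562e+01  2.13406184e+01 -1.72856301e+01  6.99087409e-02
 -5.32116922e+01 -9.06272732e+01] 0.5027891685440878
0.07 37 [0.0794 0.0817 0.0832]
0.09 39 [0.0831 0.0851 0.0864]
0.11 37 [0.0861 0.0879 0.0906]
0.13 46 [0.0891 0.091  0.0932]
0.15 50 [0.092  0.0941 0.0962]
0.17 50 [0.0952 0.0971 0.0989]
0.19 90 [0.0945 0.1003 0.1023]
0.21 46 [0.0956 0.0995 0.1032]
knob [[ 0.142  0.001  0.179]
 [ 0.142 -0.003  0.179]
 [ 0.143  0.008  0.184]
 [ 0.143  0.004  0.19 ]
 [ 0.143 -0.005  0.188]
 [ 0.144 -0.009  0.189]] maxz 0.2167111260836294 [0.09904571 0.03894469 0.21671113]
[-0.07849922  0.07023106] [-0.07995332  0.08074286]
```

View pics/w5.png

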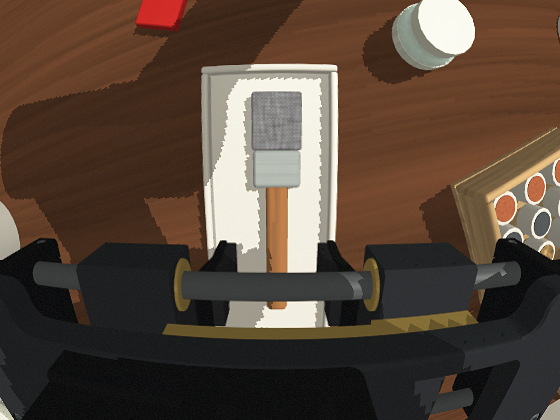

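Wrist view: the brush lies in the tray from the bristle end (277,92) to the butt (277,307), parallel to the walls and clear of them. Depth shows the lid about 9° past upright with its knob behind. I will push from behind with closed fingers, beside the knob.

```bash
cat >> h.py <<'E'
a_=np.radians(12.5); EX=np.array([np.cos(a_),np.sin(a_),0]); EY=np.array([-EX[1],EX[0],0]); C0=np.array([.5386,-.0096,0])
def W(x,y,z): return C0+EX*x+EY*y+np.array([0,0,z])
def case(): 
    p=np.array(r.sense()['tcp_pos'])-C0; return np.round([p@EX,p@EY,p[2]],4)
E
python3 - <<'E'
from h import *
print(W(.145,-.045,.26)); go(W(.145,-.045,.26),rot(192.5))
E
```

```text
[ 0.6899027  -0.02214958  0.26      ]
t 12.4 tcp [ 0.4754 -0.275   0.1173] F [ 0.1  0.2 -0. ] w 0.503
 shift first (units): [-5.76 11.85 -5.91]  turn: [ 0.04 -0.23 -3.27]  shift if after turn: [-10.56   8.02  -5.71]
```

{"api": "jog_arm", "payload": {
  "plan": "0 0 -1 0 0 0 1;0 0 -1 0 0 0 1;0 0 -1 0 0 0 1;0 0 -1 0 0 0 1;0 0 -1 0 0 0 1;0 0 -0.7 0 -0.28 0 1;0 0 0 0 0 -0.8 1;0 0 0 0 0 -0.8 1;0 0 0 0 0 -0.8 1;0 0 0 0 0 -0.87 1"
}}

```text
time_s: 13.4
tcp_pos: [0.478, -0.2752, 0.2551]
ee_rot: [[-0.976, -0.22, -0.002], [-0.22, 0.976, 0.001], [0.002, 0.001, -1.0]]
wrist_force: [0.4, 1.4, -0.0]
gripper_width: 0.001
gripper_force: 0.0
```

{"api": "jog_arm", "payload": {
  "plan": "-1 0.8 0 0 0 0 1;-1 0.8 0 0 0 0 1;-1 0.8 0 0 0 0 1;-1 0.8 0 0 0 0 1;-1 0.8 0 0 0 0 1;-1 0.8 0 0 0 0 1;-1 0.8 0 0 0 0 1;-1 0.8 0 0 0 0 1;-1 0.8 0 0 0 0 1;-1 0.8 0 0 0 0 1"
}}

```text
time_s: 14.4
tcp_pos: [0.6799, -0.0252, 0.2545]
ee_rot: [[-0.977, -0.215, -0.003], [-0.215, 0.977, 0.0], [0.003, 0.001, -1.0]]
wrist_force: [0.0, -0.3, -0.3]
gripper_width: 0.005
gripper_force: 0.0
```

Run:
```python
from h import *
print(case()); go(W(.135,-.045,.175),rot(192.5)); print(r.sense()['joints'])
```

```text
[ 0.1346 -0.0458  0.2545]
t 14.4 tcp [ 0.6799 -0.0252  0.2545] F [ 0.  -0.3 -0.3] w 0.005
 shift first (units): [-0.03  0.03  3.18]  turn: [ 0.01 -0.02 -0.01]  shift if after turn: [-0.02  0.03  3.18]
[ 1.14460866e+01  2.66694880e+01  1.23506441e+01 -4.04678745e-02
 -7.58392912e+01 -8.90113290e+01]
```

{"api": "jog_arm", "payload": {
  "plan": "0 0 0.6 0 0 0 1;0 0 0.6 0 0 0 1;0 0 0.6 0 0 0 1;0 0 0.6 0 0 0 1;0 0 0.6 0 0 0 1;0 0 0.1 0 0 0 1;0 0 0 0 0 0 1;0.2 0 0 0 0 0 1;0.2 0 0 0 0 0 1;0.2 0 0 0 0 0 1"
}}

```text
time_s: 15.4
tcp_pos: [0.6648, -0.0296, 0.1786]
ee_rot: [[-0.977, -0.215, 0.0], [-0.215, 0.977, 0.0], [-0.0, 0.0, -1.0]]
wrist_force: [1.4, 0.6, 0.4]
gripper_width: 0.006
gripper_force: 0.8
```

{"api": "jog_arm", "payload": {
  "plan": "0.3 0 0 0 0 0 1;0.3 0 0 0 0 0 1;0.3 0 0 0 0 0 1;0.3 0 0 0 0 0 1;0.3 0 0 0 0 0 1;0.3 0 0 0 0 0 1;0.3 0 0 0 0 0 1;0.3 0 0 0 0 0 1;0 0 0 0 0 0 1;0 0 0 0 0 0 1"
}}

```text
time_s: 16.4
tcp_pos: [0.6056, -0.0426, 0.1777]
ee_rot: [[-0.977, -0.215, -0.003], [-0.215, 0.977, -0.0], [0.003, 0.0, -1.0]]
wrist_force: [0.3, 0.4, -0.5]
gripper_width: 0.007
gripper_force: 0.0
```

Run:
```python
from h import *
print(case()); grab('scene','s2')
a=cv2.imread('pics/s2.png')[170:310,190:360]; cv2.imwrite('pics/s2c.png',cv2.resize(a,None,fx=3,fy=3))
```

```text
[ 0.0582 -0.0467  0.1777]
```

View pics/s2c.png

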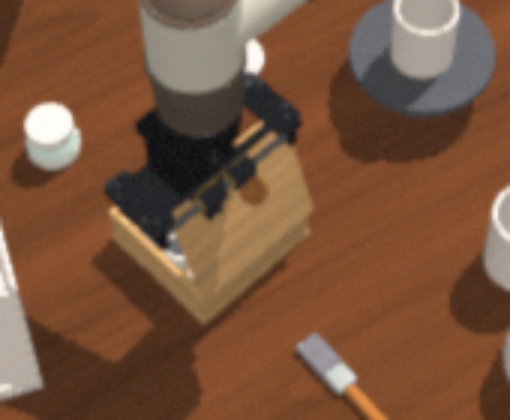

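The crop shows the closed fingers (230,180) beside the knob (258,190), with the lid past upright on its way down. I follow the arc.

{"api": "jog_arm", "payload": {
  "plan": "0.45 0 0.18 0 0 0 1;0.45 0 0.18 0 0 0 1;0.45 0 0.18 0 0 0 1;0.5 0 0.38 0 0 0 1;0.5 0 0.38 0 0 0 1;0.38 0 0.5 0 0 0 1;0.38 0 0.5 0 0 0 1;0.16 0 0.4 0 0 0 1;0.16 0 0.4 0 0 0 1;0.16 0 0.38 0 0 0 1"
}}

```text
time_s: 17.45
tcp_pos: [0.5188, -0.0617, 0.0903]
ee_rot: [[-0.977, -0.215, -0.001], [-0.215, 0.977, 0.0], [0.001, 0.0, -1.0]]
wrist_force: [0.9, -0.1, 0.0]
gripper_width: 0.003
gripper_force: 0.3
```

Run:
```python
from h import *
print(case()); go(W(-.04,-.045,.069),rot(192.5))
```

```text
[-0.0306 -0.0466  0.0903]
t 17.45 tcp [ 0.5188 -0.0617  0.0903] F [ 0.9 -0.1  0. ] w 0.003
 shift first (units): [0.37 0.06 0.85]  turn: [ 0.   -0.01 -0.01]  shift if after turn: [0.37 0.06 0.85]
```

{"api": "jog_arm", "payload": {
  "plan": "0.1 0 0.2 0 0 0 1;0 0 0.2 0 0 0 1;0 0 0.1 0 0 0 1;0 0 0.1 0 0 0 1;0 0 0.05 0 0 0 1;0 0 0.05 0 0 0 1;0 0 0.03 0 0 0 1;0 0 0 0 0 0 1;0 0 0 0 0 0 1;0 0 0 0 0 0 1"
}}

```text
time_s: 18.45
tcp_pos: [0.516, -0.0622, 0.0727]
ee_rot: [[-0.977, -0.215, -0.001], [-0.215, 0.977, 0.0], [0.001, 0.0, -1.0]]
wrist_force: [-0.0, 0.7, -0.8]
gripper_width: 0.007
gripper_force: 0.0
```

{"api": "jog_arm", "payload": {
  "plan": "0 0 0.06 0 0 0 1;0 0 0.06 0 0 0 1;0 0 0.05 0 0 0 1;0 0 0.05 0 0 0 1;0 0 0.02 0 0 0 1;0 0 0.02 0 0 0 1;0 0 0 0 0 0 1;0 0 0 0 0 0 1;0 0 0 0 0 0 1;0 0 0 0 0 0 1"
}}

```text
time_s: 19.45
tcp_pos: [0.516, -0.0623, 0.0687]
ee_rot: [[-0.976, -0.216, -0.001], [-0.216, 0.976, -0.001], [0.001, -0.0, -1.0]]
wrist_force: [-5.8, 1.9, 17.3]
gripper_width: 0.003
gripper_force: 8.6
```

{"api": "jog_arm", "payload": {
  "plan": "0 0 0.03 0 0 0 1;0 0 0.03 0 0 0 1;0 0 0 0 0 0 1;0 0 0 0 0 0 1;0 0 0 0 0 0 1;0 0 0 0 0 0 1;0 0 0 0 0 0 1;0 0 0 0 0 0 1;0 0 0 0 0 0 1;0 0 0 0 0 0 1"
}}

```text
time_s: 20.45
tcp_pos: [0.516, -0.0624, 0.0685]
ee_rot: [[-0.976, -0.217, -0.001], [-0.217, 0.976, -0.001], [0.001, -0.001, -1.0]]
wrist_force: [-9.0, 2.3, 25.7]
gripper_width: 0.006
gripper_force: 12.9
```

{"api": "jog_arm", "payload": {
  "plan": "0 0 -0.1 0 0 0 1;0 0 -0.3 0 0 0 1;0 0 -0.8 0 0 0 1;0 0 -1 0 0 0 1;0 0 -1 0 0 0 1;0 0 -1 0 0 0 1;0 0 -1 0 0 0 1;0 -1 -1 0 0 0 1;0 -1 -0.5 0 0 0 1;0 -1 0 0 0 0 1"
}}

```text
time_s: 21.45
tcp_pos: [0.5338, -0.1363, 0.2347]
ee_rot: [[-0.976, -0.216, 0.004], [-0.216, 0.976, -0.0], [-0.003, -0.001, -1.0]]
wrist_force: [0.7, -0.3, -0.0]
gripper_width: 0.007
gripper_force: 0.0
```

{"api": "jog_arm", "payload": {
  "plan": "0.7 -1 0 0 0 0 1;0.7 -1 0 0 0 0 1;0.7 -1 0 0 0 0 1;0.7 -1 0 0 0 0 1;0.7 -1 0 0 0 0 1;0 -1 0 0 0 0 1;0 -1 0 0 0 0 1;0 -1 0 0 0 0 1;0 0 0 0 0 0 1;0 0 0 0 0 0 1"
}}

```text
time_s: 22.45
tcp_pos: [0.4896, -0.3498, 0.2313]
ee_rot: [[-0.977, -0.214, -0.003], [-0.214, 0.977, 0.001], [0.003, 0.002, -1.0]]
wrist_force: [0.2, 0.0, 0.1]
gripper_width: 0.005
gripper_force: 0.0
```

Run:
```python
from h import *
grab('scene','s3'); P=cloud('scene1'); Q=cloud('s3').reshape(-1,3)
D=Q-C0; L=np.c_[D@EX,D@EY,Q[:,2]]; m=(abs(L[:,0])<.07)&(abs(L[:,1])<.075)&(abs(L[:,1])>.02)&(L[:,2]>.03)
A=np.c_[L[m][:,0],np.ones(m.sum())]; print(m.sum(),np.linalg.lstsq(A,L[m][:,2],rcond=None)[0])
a=cv2.imread('pics/s3.png'); cv2.imwrite('pics/s3.png',a)
```

```text
1243 [-0.00183651  0.07136982]
```

View pics/s3.png

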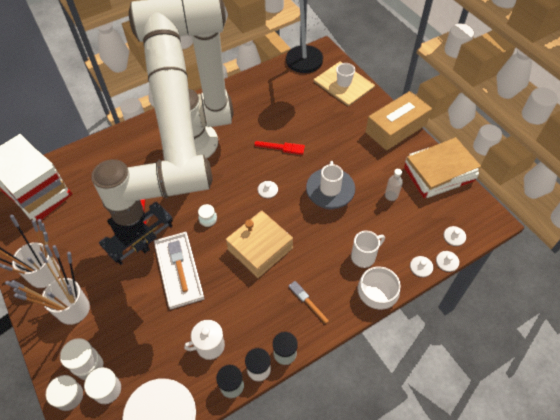

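The lid is shut and level (260,242; slope 0.002 rad, fingers stopped at 68.5 mm under 26 N). The brush lies in the tray (178,265), the other objects look undisturbed and the arm is clear.

```bash
python3 -c "
from station import r
print(r.finish_job())"
```

```text
the job is handed in; nothing more can be done
None
```

The brush lies flat in the porcelain tray, the lid is shut and was pressed with about 26 N, and I handed the job in at about 22.5 s; no verdict came back.

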